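# Shut the bonding jig on its glued strips and hold it pressed

### The job

The glued test strips are already lying in the open bonding jig. Swing the jig's upper leaf down onto them, take the locating pin with the round knob from the rest block and push it down through the hole in the upper leaf and into the hole below it until its collar presses the upper leaf fully shut against its sprung pad. Finish while still pressing the knob down so that the jig stays fully shut (do not let go), leaving the other fittings in the block and everything else on the bench where they are.

Things in the scene. Friction and masses are not known exactly. Their poses are not given: they have to be found in the camera images.
- jig: Lower half of the bonding jig, bolted to the bench: aluminium block 130 mm (x) by 170 mm (y), top 36 mm above the bench, three steel strips in grooves across it, bolted ears out to y = +-106 mm, a lug 44 mm wide in front out to x = -105 mm. Origin: centre of the block's underside; -x (lug) looks to the robot within 0.35 rad, hinge at +x, z up. It stands left or right on the bench.
- base_hole (a point): Centre of the mouth of the hole in the lower half's lug, 36 mm above the bench: 85 mm in front (-x) of the jig's origin. Vertical through hole 14 mm in diameter with a 2 mm chamfer. Axes as the jig's.
- hinge_mid (a point): Middle of the hinge axis, at the back of the jig, 71 mm behind (+x of) its origin and 36.5 mm above the bench. The axis runs level along the jig's y; the leaf swings up and away from the robot.
- lid (a joint): Angle of the upper leaf (rad): 0 = fully shut, level, metal to metal; 1.57 = upright; 1.95 = stop; grows as it opens. The hinge is stiff: the leaf stays where it is left and about 4 to 6 N, 130 mm from the hinge, swings it. Below about 0.06 rad its sprung rubber pad meets the strips and pushes back: let go, it stands about 0.035 rad (5 mm at the hole) ajar; about 12 N down at the hole shuts it.
- lid_push (a point): Point in the middle of the upper leaf's outer face, 130 mm from the hinge axis; z is the outward normal. The leaf is an aluminium plate 12 mm thick, 170 mm wide, its underside level with the hinge axis, reaching 136 mm from the axis, with a lug 44 mm wide in the middle that goes on to 176 mm. Outer face bare but for two ribs 8 mm high, at y = +-66 mm; black pad 6.5 mm thick inside.
- lid_hole (a point): Centre of the mouth, on the outer (upper) face, of the through hole in the upper leaf's lug, 156 mm from the hinge axis and 12 mm above the leaf's underside. Hole 13 mm in diameter with a 2 mm chamfer; z is the leaf's outward normal. With the leaf shut it lies straight above base_hole, 48.5 mm above the bench.
- rest: White plastic rest block, 56 mm (x) by 180 mm (y) by 48 mm high, fixed on the bench, on the side where the jig is not. Three holes in a row along y, 60 mm apart, the middle one at its centre; a fitting hangs by its collar in each. Origin: centre of the underside; z up.
- pin: The locating pin, upright in one of the rest block's three holes: the only fitting with a round fluted knob (28 mm across, 24 mm high). Below the knob a steel collar 20 mm across, 8 mm high, then a shank 11 mm across, 40 mm long with a 6 mm tapered tip; 72 mm in all, about 80 g. The collar sits on the block's top. Origin: lower end of the tip; z up along the pin, knob top at z = 72 mm.
- pin_knob (a point): Point on the pin's axis 66 mm above its tip, 6 mm below the top of the knob: a good height for the middle of the finger pads.
- pin_tip (a point): Lower end of the pin's shank, on its axis.
- screw: Bystander in the rest block: hexagon-headed clamp screw (head 20 mm wide and 12 mm high, top 15 mm above the block). Leave it in the block. Origin at its lower end.
- drift: Bystander in the rest block: knock-out pin with a thin cross bar (44 mm long, 8 mm thick, top 30 mm above the block). Leave it in the block. Origin at its lower end.
- palette_knife: Bystander: palette knife lying on the bench between the jig and the rest block, 210 mm long, 12 mm high. Origin near its middle, underneath.
- paint_cup: Bystander: open black plastic cup, 72 mm wide, 75 mm high, behind. Origin under its centre.
- bottle_a: Bystander: white plastic sample bottle, 64 mm wide, 125 mm high, behind on the right. Origin under its centre.
- bottle_b: Bystander: white plastic sample bottle like bottle_a, behind on the left. Origin under its centre.
- sample_tin: Bystander: steel sample tin, 74 mm wide, 85 mm high, at the left. Origin under its centre.
- flat_brush: Bystander: flat brush lying on the bench at the right, 190 mm long. Origin underneath it.

How it is judged:
By the outcome, as a careful person would: the job done as asked, in the order asked, and still so for the second after the job is handed in, while the arm keeps its last pose, push and grip.
It also fails if it takes over 58 s, if anything falls off the work surface, if the arm or the gripper's body presses on something with over 40 N, if the wrist force passes 120 N, or if a joint passes its speed limit or range.

### The arm

A 7-joint arm with a two-finger parallel gripper is mounted at the origin on the work surface. World frame = base frame: x ahead of the robot, y to its left, z up, the work surface at z = 0. Lengths are in m, angles in degrees, forces in N, time in s.
With the tool pointing down it reaches from about 0.425 to 0.875 m from the base axis. Payload 4.7 kg.
Tool frame: the origin (TCP) lies midway between the tips of the shut fingers; the grasp point (between the pads) lies 19 mm behind it; z points along the fingers, y is the line along which they close (so a half turn about z gives the same grasp; the last joint's range is limited). The gripper opens to 87 mm and grips with 3 to 60 N. Pads are 19 mm wide; open, the fingers measure 117 mm over their backs; the gripper's body (75 mm by 190 mm) begins 51 mm behind the grasp point.
Start: joints at [67.328, 18.392, -4.016, 83.108, 1.295, 78.541, -3.26], TCP at [0.259, -0.596, 0.223] pointing down, gripper open.
Joint ranges: [-163.93, 163.93], [-17.29, 119.83], [-79.2, 71.16], [3.27, 140.29], [-89.18, 269.18], [5.43, 117.66], [-154.24, 154.24]. Speed limits (degrees/s): [147.25, 147.25, 180, 180, 180, 180, 180].

### API

Orientations are given as [roll, pitch, yaw] about the fixed x, y, z axes, in that order (R = Rz(yaw) Ry(pitch) Rx(roll)).
In Python, from cell import env gives the robot as it stands. The module is installed in compiled form; this text tells all that it offers.
- The arm moves only by the tool send_rows, never from a script. Its argument "series" is a list of rows, each an object with "travel": the shift along the tool's x, y, z in cm, a list of three; "dr": the turn, a rotation vector about the tool's x, y, z in degrees, a list of three; "claw": the finger opening in cm, from 0 to 8.7. In form: [{"travel": [tx, ty, tz], "dr": [wx, wy, wz], "claw": claw}, ...]. A call has 1 to 12 rows; each row is the pose to reach, as a shift and turn from the pose commanded when the call began, along the tool's axes at that moment; what a row does not reach only later rows make up. A row lasts 1/12 s, in which the tool goes at most 41.7 mm and 7.16 degrees, less where a joint would pass 70% of its speed; a pose out of reach is approached as far as the arm can. A call with a gripper value outside its range is refused whole. The fingers move at their own pace and stop on an object; "grip_force" is the grip in N (left out, the last holds). Time passes only in rows, so rows that repeat a pose let the fingers close. It gives the time, the measured TCP pose, the force and the opening at its end, in the units of the state.
- env.get_obs(): the state, without advancing time (a new reading comes with each control period).
- env.read_camera(name): name is "scene" or "side" or "wrist"; returns the picture (400x640x3 uint8, blue, green, red); there is no depth.
- env.calibration(name): a dict with "fx", "fy", "cx", "cy" (pixels), "cam_to_world" (4x4, takes a point from camera to world coordinates). Camera axes: x right, y down, z forward; pixel columns grow to the right and rows downward; lengths in m; the calibration is good to about 2 mm. The wrist camera is an equidistant fisheye: a pixel r from the principal point sees the ray r / f radians off the axis. A picture is of the moment at which its call begins: read the wrist's pose just before it. calibration takes no time and is no camera call; for the wrist camera it gives the pose at the moment of the call.
- env.sign_off(): hands the job in, once; it reports no verdict.
The state is a dict: "time_s": time; "qpos": joint angles; "joint_velocities": joint speeds; "effort": joint torques, N m; "tool_pos": TCP position; "tool_rot": TCP orientation; "force": force on the tool from outside, world axes, zero at the start; "wrist_torque": the same for the moment, N m; "grip_width": finger opening in m.
Only numpy, scipy, OpenCV 4.12 (cv2) and the standard library are available. Lean on these libraries where they do the work, as an engineer would, in place of code of your own. Each camera call takes 0.05 s, during which the arm holds its last target. There are 200 camera calls.

## Working session

There is one attempt and no reset: what is moved stays moved. The work goes in short steps, Python scripts to look and compute and a tool call to move; the robot and the scene stay as the last step left them, time stands still between calls to the robot, and variables do not carry over. Pictures are saved under pics/ and viewed, on a budget of 10 in all, crops included, one or two more only if the job needs it, and the job is handed in when it is done.

Besides the shell and the picture viewer there is one more tool, called after "Emit:" in YAML: its name, and indented under it one key for each argument. send_rows: Moves the arm, as the interface text tells. Its arguments: {"type":"object","properties":{"series":{"type":"array"},"grip_force":{"type":"number"}},"required":["series"]}

```bash
mkdir -p pics; cat > h.py <<'E'
import numpy as np,cv2
from cell import env
from scipy.spatial.transform import Rotation as R
def snap(n,f):
    im=env.read_camera(n); cv2.imwrite('pics/'+f,im); return im
def ray(n,u,v):
    c=env.calibration(n); T=np.array(c['cam_to_world']); x=(u-c['cx'])/c['fx']; y=(v-c['cy'])/c['fy']
    if n=='wrist':
        r=np.hypot(x,y); s=np.sin(r)/max(r,1e-9); d=np.array([x*s,y*s,np.cos(r)])
    else: d=np.array([x,y,1.])
    d=T[:3,:3]@d; return T[:3,3],d/np.linalg.norm(d)
def atz(n,u,v,z):
    o,d=ray(n,u,v); return o+d*(z-o[2])/d[2]
def proj(n,p):
    c=env.calibration(n); T=np.linalg.inv(np.array(c['cam_to_world'])); q=T[:3,:3]@np.array(p)+T[:3,3]
    if n=='wrist':
        r=np.hypot(q[0],q[1]); t=np.arctan2(r,q[2])/max(r,1e-9); return c['fx']*q[0]*t+c['cx'],c['fy']*q[1]*t+c['cy']
    return c['fx']*q[0]/q[2]+c['cx'],c['fy']*q[1]/q[2]+c['cy']
def tri(*obs):
    A=0;b=0
    for n,u,v in obs:
        o,d=ray(n,u,v); M=np.eye(3)-np.outer(d,d); A=A+M; b=b+M@o
    return np.linalg.solve(A,b)
E
python3 - <<'E'
from h import *
np.set_printoptions(precision=4,suppress=True)
print(env.get_obs())
a=snap('scene','scene0.png');b=snap('side','side0.png')
for n in('scene','side','wrist'):print(n,env.calibration(n))
E
```

```text
{'time_s': 0.0, 'qpos': array([67.3269, 18.4376, -4.0161, 83.1743,  1.2981, 78.5399, -3.2581]), 'joint_velocities': array([ 0.0239, -0.0419,  0.0229,  0.078 , -0.0895,  0.0869,  0.0033]), 'effort': array([  0.0001, -49.1294,  -0.4035, -31.2523,  -0.0639,   0.0436,
         0.0002]), 'tool_pos': array([ 0.2587, -0.5957,  0.2215]), 'tool_rot': array([-179.8937,    0.0086,   23.4859]), 'force': array([-0.8623,  0.0733,  0.3265]), 'wrist_torque': array([-0.0084, -0.0061, -0.0068]), 'grip_width': 0.08695858117863464}
scene {'fx': 451.20335793304224, 'fy': 451.20335793304224, 'cx': 322.33306011223516, 'cy': 194.70975553290455, 'cam_to_world': array([[-0.3777,  0.628 , -0.6804,  1.4555],
       [ 0.9259,  0.2466, -0.2863,  0.3676],
       [-0.012 , -0.7381, -0.6746,  0.9409],
       [ 0.    ,  0.    ,  0.    ,  1.    ]])}
side {'fx': 363.76594932371347, 'fy': 363.76594932371347, 'cx': 317.4713744578063, 'cy': 198.17365545505908, 'cam_to_world': array([[-0.9382, -0.2194,  0.2678,  0.2472],
       [-0.3462,  0.5942, -0.726 ,  0.9167],
       [ 0.0002, -0.7738, -0.6334,  0.8698],
       [ 0.    ,  0.    ,  0.    ,  1.    ]])}
wrist {'fx': 309.70691628693146, 'fy': 309.70691628693146, 'cx': 322.04245625412864, 'cy': 196.96295982030355, 'cam_to_world': array([[ 0.3988, -0.8762, -0.2707,  0.3329],
       [-0.917 , -0.3817, -0.1155, -0.5638],
       [-0.0021,  0.2943, -0.9557,  0.3838],
       [ 0.    ,  0.    ,  0.    ,  1.    ]])}
```

View pics/scene0.png

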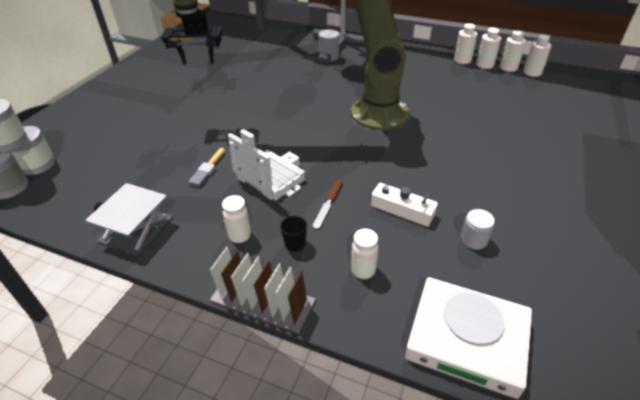

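View pics/side0.png

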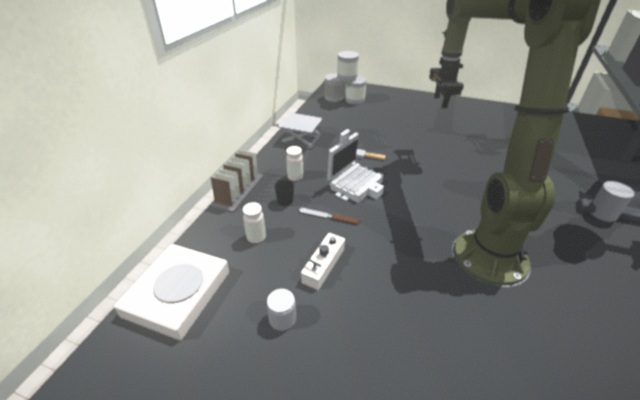

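Scene: jig around (268,170), open, rest block at (404,203). Side: jig around (355,178), rest block at (323,260). I'll enlarge these areas next.

```bash
python3 - <<'E'
import cv2,numpy as np
a=cv2.imread('pics/scene0.png');b=cv2.imread('pics/side0.png')
f=lambda im,u,v:cv2.resize(im[v:v+75,u:u+100],(400,300),interpolation=cv2.INTER_CUBIC)
cv2.imwrite('pics/m1.png',np.vstack([np.hstack([f(a,220,127),f(a,355,165)]),np.hstack([f(b,305,128),f(b,275,223)])]))
E
```

```text
(no output)
```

View pics/m1.png

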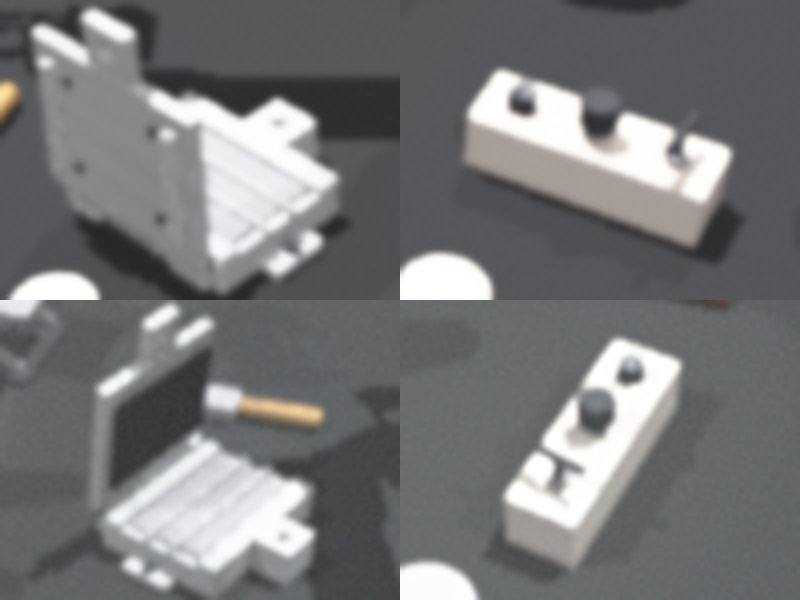

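The knob is in the middle hole: scene top centre about (405.5,189.5), side (324.2,248.5). Base hole: scene (290,157.5), side (376.2,187.5). The lid is near upright, hinge away from the robot.

```bash
python3 - <<'E'
from h import *
np.set_printoptions(precision=4,suppress=True)
S=lambda x,y:('scene',220+x/4,127+y/4); Q=lambda x,y:('scene',355+(x-400)/4,165+y/4)
D=lambda x,y:('side',305+x/4,128+(y-300)/4); E=lambda x,y:('side',275+(x-400)/4,223+(y-300)/4)
def two(n,a,b,z): print(n,tri(a,b),atz(*a,z),atz(*b,z))
two('hole',S(280,122),D(285,538),.036)
two('frontL',S(338,180),D(242,558),.036)
two('knob',Q(602,98),E(597,402),.080)
two('screw',Q(522,92),E(630,364),.060)
two('drift',Q(677,155),E(557,475),.055)
print('rearL',atz(*S(212,262),.036),atz(*D(103,527),.036))
print('frontR side',atz(*D(312,490),.036))
print('rest corners',[atz(*q,.048) for q in (Q(466,122),Q(500,68),Q(732,150),Q(703,200),E(507,495),E(572,528),E(682,362),E(615,338))])
two('lug end1',S(122,15),D(165,312),.2)
two('lug end2',S(60,38),D(100,388),.2)
E
```

```text
hole [ 0.4147 -0.1817  0.0337] [ 0.4144 -0.183   0.036 ] [ 0.4146 -0.1747  0.036 ]
frontL [ 0.448  -0.1218  0.031 ] [ 0.4652 -0.1087  0.036 ] [ 0.4449 -0.1313  0.036 ]
knob [0.4816 0.2176 0.0785] [0.4799 0.215  0.08  ] [0.4818 0.2232 0.08  ]
screw [0.4762 0.1577 0.0614] [0.4722 0.1554 0.06  ] [0.477  0.1594 0.06  ]
drift [0.4924 0.2763 0.0548] [0.4914 0.2752 0.055 ] [0.4926 0.278  0.055 ]
rearL [ 0.5877 -0.1576  0.036 ] [ 0.5803 -0.1317  0.036 ]
frontR side [ 0.4074 -0.2594  0.036 ]
rest corners [array([0.5055, 0.1238, 0.048 ]), array([0.4385, 0.1293, 0.048 ]), array([0.4643, 0.3099, 0.048 ]), array([0.5221, 0.3014, 0.048 ]), array([0.5218, 0.302 , 0.048 ]), array([0.4681, 0.3134, 0.048 ]), array([0.4428, 0.1319, 0.048 ]), array([0.5008, 0.1249, 0.048 ])]
lug end1 [ 0.5569 -0.2259  0.2208] [ 0.5304 -0.2436  0.2   ] [ 0.5668 -0.2618  0.2   ]
lug end2 [ 0.5994 -0.2315  0.1775] [ 0.5717 -0.2708  0.2   ] [ 0.5809 -0.1134  0.2   ]
```

```bash
python3 - <<'E'
from h import *
np.set_printoptions(precision=4,suppress=True)
for n,a,b in (('cup',('scene',294,225),('side',285,184)),('bottle',('scene',234,202),('side',294,150)),('bot2',('scene',364,237),('side',252,208))):
    print(n,tri(a,b))
o=env.get_obs();Rm=R.from_euler('xyz',o['tool_rot'],degrees=True)
t=np.array([.50,-.30,.33]); 
print(Rm.inv().apply(t-o['tool_pos'])*100,(Rm.inv()*R.from_euler('xyz',[180,0,-14],degrees=True)).as_rotvec(degrees=True))
E
```

```text
cup [ 0.7204 -0.0252  0.077 ]
bottle [ 0.7477 -0.1818  0.1266]
bot2 [0.7379 0.1752 0.1241]
[ 33.9128 -17.5315 -10.8176] [-0.0921  0.0397 37.4804]
```

Emit:
send_rows:
  series:
    - {"travel": [0,0,-5],"dr": [0,0,6],"claw": 0}
    - {"travel": [2,-1,-8],"dr": [0,0,12],"claw": 0}
    - {"travel": [5,-3,-10.8],"dr": [0,0,18],"claw": 0}
    - {"travel": [8.5,-6,-10.8],"dr": [0,0,24],"claw": 0}
    - {"travel": [12,-8.5,-10.8],"dr": [0,0,30],"claw": 0}
    - {"travel": [15.5,-11,-10.8],"dr": [0,0,36],"claw": 0}
    - {"travel": [19,-13.5,-10.8],"dr": [0,0,37.5],"claw": 0}
    - {"travel": [22.5,-16,-10.8],"dr": [0,0,37.5],"claw": 0}
    - {"travel": [26,-19,-10.8],"dr": [0,0,37.5],"claw": 0}
    - {"travel": [29.5,-22,-10.8],"dr": [0,0,37.5],"claw": 0}
    - {"travel": [33,-24.5,-10.8],"dr": [0,0,37.5],"claw": 0}
    - {"travel": [35,-25.7,-10.8],"dr": [0,0,37.5],"claw": 0}

```text
time_s: 1.1
tool_pos: [0.4742, -0.2245, 0.3305]
tool_rot: [180.0, 0.0, -14.0]
force: [1.5, -0.7, 0.8]
grip_width: 0.015
```

```bash
python3 - <<'E'
from h import *
o=env.get_obs();print(o['time_s'],o['tool_pos'],o['tool_rot'],o['force'],o['grip_width'])
im=snap('wrist','w1.png')
for p in ([.415,-.18,.036],[.566,-.218,.0365],[.482,.217,.08]): print(proj('wrist',p))
cv2.imwrite('pics/w1b.png',cv2.resize(im,(800,500),interpolation=cv2.INTER_CUBIC))
E
```

```text
1.1 [ 0.47418722 -0.22451527  0.33049739] [ 1.79972104e+02  1.27013616e-02 -1.40280804e+01] [ 1.54846826 -0.69313245  0.79574914] 0.014989764089275746
(np.float64(311.27098793734484), np.float64(203.907611362721))
(np.float64(312.1939663535013), np.float64(101.94671740823064))
(np.float64(90.1636013245014), np.float64(223.16571738305424))
```

View pics/w1b.png

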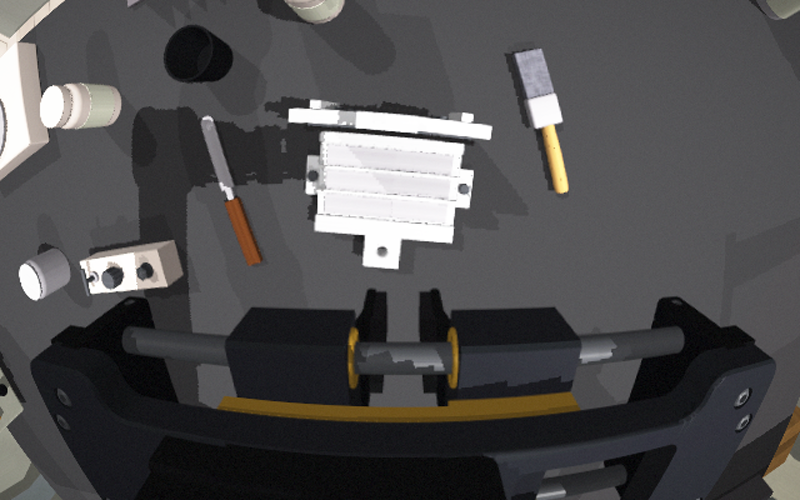

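The wrist view shows the base hole at (382,251) in the 1.25x picture, with the leaf almost edge-on, so it is near upright. The knob is at (111,277) and the cup is well clear.

```bash
python3 - <<'E'
from h import *
np.set_printoptions(precision=4,suppress=True)
W=lambda x,y,z:atz('wrist',x/1.25,y/1.25,z)
for n,x,y,z in (('hole',382,251,.036),('fl',316,229,.036),('fr',453,241,.036),('lug l',363,266,.036),('lug r',398,268,.036),('bl',322,133,.036),('br',465,144,.036),('leafL',290,122,.1725),('leafR',491,138,.1725),('leafL-out',290,109,.1725),('leafR-out',491,126,.1725),('knobtop',111,277,.08)):print(n,W(x,y,z))
l=W(316,229,.036);r=W(453,241,.036);d=l-r;print(np.degrees(np.arctan2(-d[0],d[1])),np.linalg.norm(d))
l=W(290,122,.1725);r=W(491,138,.1725);d=l-r;print(np.degrees(np.arctan2(-d[0],d[1])),np.linalg.norm(d))
E
```

```text
hole [ 0.4219 -0.1726  0.036 ]
fl [ 0.4683 -0.0994  0.036 ]
fr [ 0.4146 -0.2611  0.036 ]
lug l [ 0.4081 -0.1444  0.036 ]
lug r [ 0.3956 -0.1868  0.036 ]
bl [ 0.5799 -0.1382  0.036 ]
br [ 0.5279 -0.2991  0.036 ]
leafL [ 0.59   -0.1424  0.1725]
leafR [ 0.5374 -0.3023  0.1725]
leafL-out [ 0.6008 -0.1452  0.1725]
leafR-out [ 0.5473 -0.3044  0.1725]
knobtop [0.4855 0.219  0.08  ]
-18.3559968258314 0.1704094406246564
-18.206741081687678 0.16833659814017368
```

Emit:
send_rows:
  series:
    - {"travel": [3.6,-0.4,0],"dr": [0,0,2],"claw": 0}
    - {"travel": [7.2,-0.8,0],"dr": [0,0,4.3],"claw": 0}
    - {"travel": [10.8,-1.2,0],"dr": [0,0,4.3],"claw": 0}
    - {"travel": [14.3,-1.6,0],"dr": [0,0,4.3],"claw": 0}
    - {"travel": [14.3,-1.6,4],"dr": [0,0,4.3],"claw": 0}
    - {"travel": [14.3,-1.6,8],"dr": [0,0,4.3],"claw": 0}
    - {"travel": [14.3,-1.6,8],"dr": [0,0,4.3],"claw": 0}
    - {"travel": [14.3,-1.6,8],"dr": [0,0,4.3],"claw": 0}

```text
time_s: 1.82
tool_pos: [0.6147, -0.2457, 0.2476]
tool_rot: [-180.0, 0.4, -18.3]
force: [0.6, 1.1, 0.9]
grip_width: 0.0004
```

Emit:
send_rows:
  series:
    - {"travel": [0,-0.4,4],"dr": [0,0,0],"claw": 0}
    - {"travel": [0,-0.8,8.1],"dr": [0,0,0],"claw": 0}
    - {"travel": [0,-0.8,8.1],"dr": [0,0,0],"claw": 0}
    - {"travel": [-1.4,-0.8,8.1],"dr": [0,0,0],"claw": 0}
    - {"travel": [-2.8,-0.8,8.1],"dr": [0,0,0],"claw": 0}
    - {"travel": [-4.5,-0.8,8.15],"dr": [0,0,0],"claw": 0}
    - {"travel": [-6.2,-0.8,8.2],"dr": [0,0,0],"claw": 0}
    - {"travel": [-7.8,-0.8,8.7],"dr": [0,0,0],"claw": 0}
    - {"travel": [-9.5,-0.8,9.25],"dr": [0,0,0],"claw": 0}
    - {"travel": [-9.5,-0.8,9.25],"dr": [0,0,0],"claw": 0}

```text
time_s: 2.65
tool_pos: [0.5288, -0.2086, 0.1625]
tool_rot: [179.9, -0.2, -18.3]
force: [-0.9, 0.7, 0.1]
grip_width: 0.0002
```

```bash
python3 - <<'E'
from h import *
o=env.get_obs();print(o['time_s'],o['tool_pos'],o['tool_rot'],o['force'],o['wrist_torque'])
b=snap('side','side1.png');cv2.imwrite('pics/s1.png',cv2.resize(b[110:230,270:430],(800,600),interpolation=cv2.INTER_CUBIC))
E
```

```text
2.65 [ 0.52875341 -0.20860136  0.16253943] [179.90053808  -0.23764551 -18.32781085] [-0.91935204  0.70605648  0.12841456] [0.09851879 0.01498459 0.01061324]
```

View pics/s1.png

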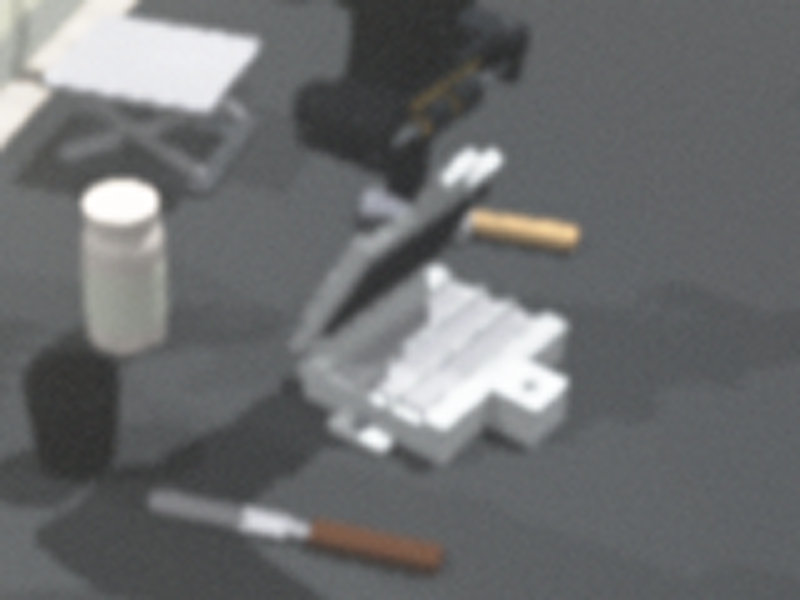

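The leaf has come forward to about 60°, with the fingertip on its outer face. I'll carry on round the arc.

Emit:
send_rows:
  series:
    - {"travel": [-1.6,0,0.9],"dr": [0,0,0],"claw": 0}
    - {"travel": [-2.9,0,1.8],"dr": [0,0,0],"claw": 0}
    - {"travel": [-4.2,0,3.1],"dr": [0,0,0],"claw": 0}
    - {"travel": [-5.2,0,4.3],"dr": [0,0,0],"claw": 0}
    - {"travel": [-6.1,0,5.9],"dr": [0,0,0],"claw": 0}
    - {"travel": [-6.8,0,7.3],"dr": [0,0,0],"claw": 0}
    - {"travel": [-7.2,0,8.8],"dr": [0,0,0],"claw": 0}
    - {"travel": [-7.4,0,9.7],"dr": [0,0,0],"claw": 0}
    - {"travel": [-7.5,0,10.2],"dr": [0,0,0],"claw": 0}
    - {"travel": [-7.5,0,10.2],"dr": [0,0,0],"claw": 0}
    - {"travel": [-7.5,0,10.2],"dr": [0,0,0],"claw": 0}

```text
time_s: 3.62
tool_pos: [0.459, -0.1852, 0.057]
tool_rot: [180.0, -0.1, -18.3]
force: [0.4, -0.4, -0.3]
grip_width: 0.0005
```

Emit:
send_rows:
  series:
    - {"travel": [0,0,0.3],"dr": [0,0,0],"claw": 0}
    - {"travel": [0,0,0.6],"dr": [0,0,0],"claw": 0}
    - {"travel": [0,0,0.8],"dr": [0,0,0],"claw": 0}
    - {"travel": [0,0,0.8],"dr": [0,0,0],"claw": 0}
    - {"travel": [0,0,0.8],"dr": [0,0,0],"claw": 0}

```text
time_s: 4.03
tool_pos: [0.4587, -0.185, 0.0498]
tool_rot: [180.0, -0.1, -18.3]
force: [-2.4, 0.6, 9.3]
grip_width: 0.0004
```

Emit:
send_rows:
  series:
    - {"travel": [0,0,-3],"dr": [0,0,0],"claw": 0}
    - {"travel": [0,0,-7],"dr": [0,0,0],"claw": 8.7}
    - {"travel": [-1,0,-11],"dr": [0,0,0],"claw": 8.7}
    - {"travel": [-2,0,-15],"dr": [0,0,0],"claw": 8.7}
    - {"travel": [-2,0,-15],"dr": [0,0,0],"claw": 8.7}
    - {"travel": [-2,0,-15],"dr": [0,0,0],"claw": 8.7}
    - {"travel": [-2,0,-15],"dr": [0,0,0],"claw": 8.7}

```text
time_s: 4.62
tool_pos: [0.4389, -0.1786, 0.1983]
tool_rot: [180.0, -0.0, -18.3]
force: [0.3, -0.2, 0.1]
grip_width: 0.0327
```

```bash
python3 - <<'E'
from h import *
o=env.get_obs();print(o['time_s'],o['tool_pos'],o['tool_rot'],o['force'],o['grip_width'])
p=[.4225,-.1735,.052];print(proj('wrist',p))
im=snap('wrist','w2.png')
cv2.imwrite('pics/w2b.png',cv2.resize(im[60:310,120:520],(800,500),interpolation=cv2.INTER_CUBIC))
E
```

```text
4.6167 [ 0.4388673  -0.17856675  0.19826801] [ 1.79971032e+02 -4.44144205e-02 -1.83215023e+01] [ 0.29228894 -0.21223177  0.09015799] 0.03269846260343406
(np.float64(322.1890868086863), np.float64(199.66176858670218))
```

View pics/w2b.png

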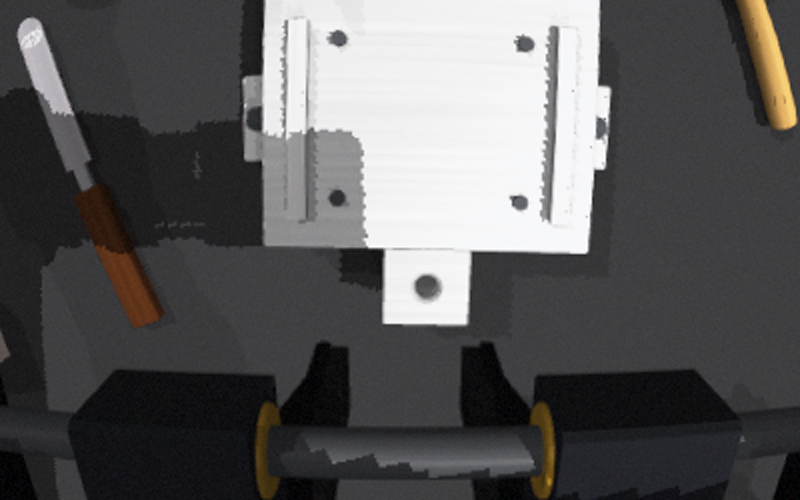

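The leaf is down. The lid hole is at crop (427,287), i.e. pixel (333.5,203.5), and the fingers frame it.

```bash
python3 - <<'E'
from h import *
np.set_printoptions(precision=4,suppress=True)
W=lambda x,y,z:atz('wrist',x/2+120,y/2+60,z)
print(W(427,287,.054),W(427,287,.0485))
l=W(263,246,.053);r=W(588,253,.053);d=l-r;print(l,r,np.degrees(np.arctan2(-d[0],d[1])),np.linalg.norm(d))
print('lug end',W(384,324,.054),W(468,325,.054))
o=env.get_obs();Rm=R.from_euler('xyz',o['tool_rot'],degrees=True)
for z in(.19,):print(Rm.inv().apply(np.array([.484,.218,z])-o['tool_pos'])*100)
E
```

```text
[ 0.415  -0.1833  0.054 ] [ 0.4131 -0.1829  0.0485]
[ 0.4626 -0.1092  0.053 ] [ 0.4057 -0.2699  0.053 ] -19.506203652504677 0.17049229291491427
lug end [ 0.4024 -0.1553  0.054 ] [ 0.3877 -0.1976  0.054 ]
[ -8.1216 -39.057    0.7357]
```

Emit:
send_rows:
  series:
    - {"travel": [-0.7,-3.3,0],"dr": [0,0,7],"claw": 8.7}
    - {"travel": [-1.4,-6.6,0],"dr": [0,0,14],"claw": 8.7}
    - {"travel": [-2.1,-9.9,0],"dr": [0,0,21],"claw": 8.7}
    - {"travel": [-2.8,-13.2,0],"dr": [0,0,28],"claw": 8.7}
    - {"travel": [-3.5,-16.5,0],"dr": [0,0,35],"claw": 8.7}
    - {"travel": [-4.2,-19.8,0],"dr": [0,0,42],"claw": 8.7}
    - {"travel": [-4.9,-23.1,0],"dr": [0,0,49],"claw": 8.7}
    - {"travel": [-5.6,-26.4,0],"dr": [0,0,56],"claw": 8.7}
    - {"travel": [-6.3,-29.7,0],"dr": [0,0,63],"claw": 8.7}
    - {"travel": [-7,-33,0],"dr": [0,0,70],"claw": 8.7}
    - {"travel": [-7.7,-36,0],"dr": [0,0,75],"claw": 8.7}
    - {"travel": [-8.4,-39,0.5],"dr": [0,0,80],"claw": 8.7}

```text
time_s: 5.67
tool_pos: [0.4729, 0.0819, 0.2106]
tool_rot: [-176.9, 3.0, -72.9]
force: [11.4, 42.7, -35.3]
grip_width: 0.0868
```

Emit:
send_rows:
  series:
    - {"travel": [0,0,0],"dr": [0,0,0],"claw": 8.7}
    - {"travel": [0,0,0],"dr": [0,0,0],"claw": 8.7}
    - {"travel": [0,0,0],"dr": [0,0,0],"claw": 8.7}
    - {"travel": [0,0,0],"dr": [0,0,0],"claw": 8.7}

```text
time_s: 6.0
tool_pos: [0.4716, 0.0807, 0.21]
tool_rot: [-177.0, 2.8, -72.6]
force: [-0.2, -0.4, -0.3]
grip_width: 0.0871
```

```bash
python3 - <<'E'
from h import *
o=env.get_obs();print(o['time_s'],o['tool_pos'],o['tool_rot'],o['qpos'],o['grip_width'])
p=[.4816,.2176,.08];print(proj('wrist',p))
im=snap('wrist','w3.png')
cv2.imwrite('pics/w3b.png',cv2.resize(im[60:310,120:520],(800,500),interpolation=cv2.INTER_CUBIC))
E
```

```text
6.0 [0.47158061 0.08070101 0.21003414] [-177.04218904    2.76768813  -72.63771626] [  81.9519731   -17.11620856  -79.1128791   107.6881709   -21.19964559
   74.77902234 -154.17379601] 0.08712993605853854
(np.float64(284.2924076888784), np.float64(287.1940905785931))
```

View pics/w3b.png

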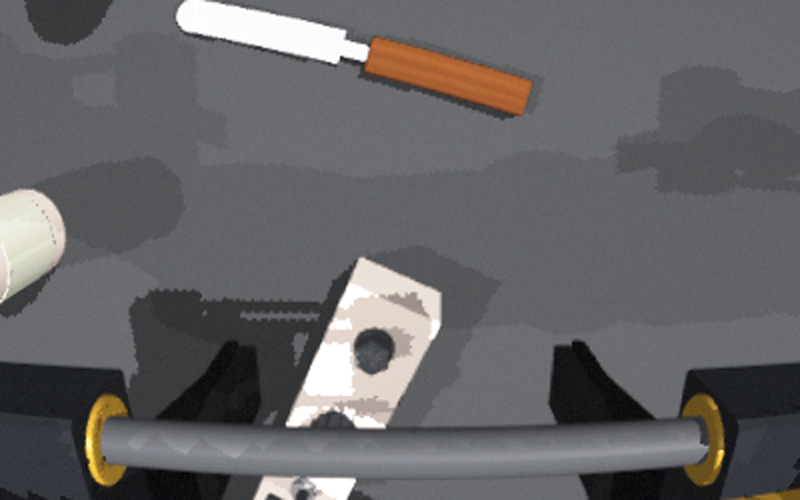

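The turn ran into the q3 and q7 limits. I'll turn the other way, to the equivalent yaw of about +82.

Emit:
send_rows:
  series:
    - {"travel": [0,0,0],"dr": [0,0,-7],"claw": 8.7}
    - {"travel": [0,0,0],"dr": [0,0,-14],"claw": 8.7}
    - {"travel": [0,0,0],"dr": [0,0,-21],"claw": 8.7}
    - {"travel": [0,0,0],"dr": [0,0,-28],"claw": 8.7}
    - {"travel": [0,0,0],"dr": [0,0,-35],"claw": 8.7}
    - {"travel": [0,0,0],"dr": [0,0,-42],"claw": 8.7}
    - {"travel": [0,0,0],"dr": [0,0,-49],"claw": 8.7}
    - {"travel": [0,0,0],"dr": [0,0,-56],"claw": 8.7}
    - {"travel": [0,0,0],"dr": [0,0,-63],"claw": 8.7}
    - {"travel": [0,0,0],"dr": [0,0,-70],"claw": 8.7}
    - {"travel": [0,0,0],"dr": [0,0,-77],"claw": 8.7}
    - {"travel": [0,0,0],"dr": [0,0,-84],"claw": 8.7}

```text
time_s: 7.05
tool_pos: [0.4717, 0.0811, 0.2104]
tool_rot: [-177.0, -2.7, 11.6]
force: [-0.7, 0.0, 0.7]
grip_width: 0.087
```

```bash
python3 - <<'E'
from h import *
o=env.get_obs();print(o['time_s'],o['tool_pos'],o['tool_rot'],o['qpos'],o['force'])
E
```

```text
7.05 [0.47174947 0.08111824 0.21039035] [-176.98092889   -2.70765129   11.63485707] [ 63.6163737   -5.96545166 -69.08453813 107.76977811  -9.31231094
  72.20269132 -81.08869237] [-0.74108104  0.04543717  0.74735091]
```

```bash
cat >> h.py <<'E'
def to(p,yaw):
    o=env.get_obs();Rm=R.from_euler('xyz',o['tool_rot'],degrees=True)
    print('travel cm',np.round(Rm.inv().apply(np.array(p)-o['tool_pos'])*100,2),'dr',np.round((Rm.inv()*R.from_euler('xyz',[180,0,yaw],degrees=True)).as_rotvec(degrees=True),2))
E
python3 -c "
from h import *
to([.4816,.2176,.19],82)"
```

```text
travel cm [  3.62 -13.03   2.9 ] dr [ -0.97  -4.21 -70.26]
```

Emit:
send_rows:
  series:
    - {"travel": [0.3,-1.2,0],"dr": [-0.1,-0.4,-7],"claw": 8.7}
    - {"travel": [0.6,-2.4,0],"dr": [-0.2,-0.8,-14],"claw": 8.7}
    - {"travel": [1,-3.6,0.5],"dr": [-0.3,-1.2,-21],"claw": 8.7}
    - {"travel": [1.3,-4.8,1],"dr": [-0.4,-1.7,-28],"claw": 8.7}
    - {"travel": [1.7,-6,1.3],"dr": [-0.5,-2.1,-35],"claw": 8.7}
    - {"travel": [2,-7.2,1.6],"dr": [-0.6,-2.5,-42],"claw": 8.7}
    - {"travel": [2.3,-8.4,1.9],"dr": [-0.7,-2.9,-49],"claw": 8.7}
    - {"travel": [2.7,-9.6,2.2],"dr": [-0.8,-3.4,-56],"claw": 8.7}
    - {"travel": [3,-10.8,2.5],"dr": [-0.9,-3.8,-63],"claw": 8.7}
    - {"travel": [3.6,-13,2.9],"dr": [-1,-4.2,-70],"claw": 8.7}
    - {"travel": [3.6,-13,2.9],"dr": [-1,-4.2,-70.3],"claw": 8.7}
    - {"travel": [3.6,-13,2.9],"dr": [-1,-4.2,-70.3],"claw": 8.7}

```text
time_s: 8.05
tool_pos: [0.4819, 0.2184, 0.19]
tool_rot: [-179.9, -0.1, 81.8]
force: [-0.2, -0.2, 0.7]
grip_width: 0.0871
```

Emit:
send_rows:
  series:
    - {"travel": [0,0,0],"dr": [0,0,0],"claw": 8.7}
    - {"travel": [0,0,0],"dr": [0,0,0],"claw": 8.7}

```text
time_s: 8.22
tool_pos: [0.4837, 0.214, 0.1902]
tool_rot: [179.9, 0.1, 81.3]
force: [-0.9, -0.9, -0.3]
grip_width: 0.0871
```

```bash
python3 - <<'E'
from h import *
o=env.get_obs();print(o['time_s'],o['tool_pos'],o['tool_rot'],o['qpos'],o['force'])
print(proj('wrist',[.4816,.2176,.08]),proj('wrist',o['tool_pos']))
im=snap('wrist','w4.png')
cv2.imwrite('pics/w4b.png',cv2.resize(im[100:350,120:520],(800,500),interpolation=cv2.INTER_CUBIC))
E
```

```text
8.2167 [0.48366712 0.21404142 0.19020479] [1.79938446e+02 6.21097527e-02 8.13036078e+01] [ 38.63644315  17.97732341 -75.55061323 101.05928637  18.11050368
  75.05361832 -49.72390483] [-0.90493721 -0.89541728 -0.34541781]
(np.float64(319.57472036120305), np.float64(190.6228018116938)) (np.float64(322.8679953610205), np.float64(248.08976567168946))
```

View pics/w4b.png

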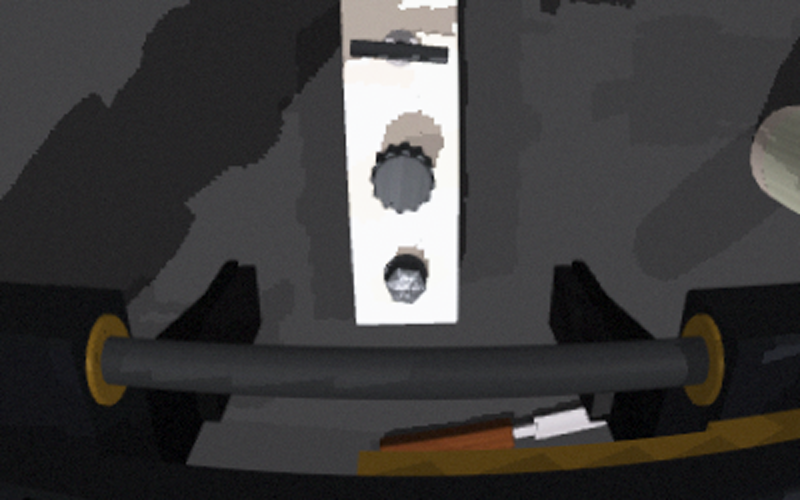

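The knob is between the open fingers, top centre at crop (402,181), pixel (321,190.5). It is close to the prediction.

```bash
python3 - <<'E'
from h import *
np.set_printoptions(precision=4,suppress=True)
W=lambda x,y,z:atz('wrist',x/2+120,y/2+100,z)
k=W(402,181,.08);print(k,env.get_obs()['tool_pos'])
a,b=W(343,40,.048),W(460,40,.048);c,d=W(357,322,.048),W(457,322,.048);print(a,b,c,d,np.linalg.norm(c-d))
to([k[0],k[1],.055],82)
E
```

```text
[0.4832 0.217  0.08  ] [0.4838 0.2136 0.1903]
[0.4642 0.2833 0.048 ] [0.5206 0.2746 0.048 ] [0.4443 0.1309 0.048 ] [0.4996 0.1224 0.048 ] 0.05593044497930189
travel cm [ 0.34 -0.14 13.52] dr [ 0.07  0.07 -0.74]
```

Emit:
send_rows:
  series:
    - {"travel": [0.3,-0.1,2],"dr": [0,0,-0.7],"claw": 8.7}
    - {"travel": [0.3,-0.1,5],"dr": [0,0,-0.7],"claw": 8.7}
    - {"travel": [0.3,-0.1,8],"dr": [0,0,-0.7],"claw": 8.7}
    - {"travel": [0.3,-0.1,10.5],"dr": [0,0,-0.7],"claw": 8.7}
    - {"travel": [0.3,-0.1,12.5],"dr": [0,0,-0.7],"claw": 8.7}
    - {"travel": [0.3,-0.1,13.4],"dr": [0,0,-0.7],"claw": 8.7}
    - {"travel": [0.3,-0.1,13.4],"dr": [0,0,-0.7],"claw": 8.7}
    - {"travel": [0.3,-0.1,13.4],"dr": [0,0,-0.7],"claw": 8.7}

```text
time_s: 8.93
tool_pos: [0.4838, 0.2172, 0.0569]
tool_rot: [179.9, 0.0, 82.0]
force: [0.4, 0.8, 0.1]
grip_width: 0.0869
```

```bash
python3 -c "
from h import *
to([.4832,.217,.055],82); o=env.get_obs();print(o['tool_pos'],o['tool_rot'],o['force'],o['qpos'])"
```

```text
travel cm [-0.03 -0.06  0.19] dr [ 0.08  0.   -0.01]
[0.48379782 0.21718608 0.05691276] [1.79921621e+02 2.03780431e-03 8.19883707e+01] [0.4244596  0.78108865 0.07982813] [ 29.24143488  26.97856297 -66.76025392 109.09455474  28.08703183
  62.52758363 -56.84750964]
```

Good. Close on the knob, then lift.

Emit:
send_rows:
  grip_force: 35
  series:
    - {"travel": [0,0,0.1],"dr": [0,0,0],"claw": 5}
    - {"travel": [0,0,0.1],"dr": [0,0,0],"claw": 3.5}
    - {"travel": [0,0,0.1],"dr": [0,0,0],"claw": 2}
    - {"travel": [0,0,0.1],"dr": [0,0,0],"claw": 1}
    - {"travel": [0,0,0.1],"dr": [0,0,0],"claw": 1}
    - {"travel": [0,0,0.1],"dr": [0,0,0],"claw": 1}
    - {"travel": [0,0,0.1],"dr": [0,0,0],"claw": 1}
    - {"travel": [0,0,0.1],"dr": [0,0,0],"claw": 1}
    - {"travel": [0,0,0.1],"dr": [0,0,0],"claw": 1}
    - {"travel": [0,0,0.1],"dr": [0,0,0],"claw": 1}

```text
time_s: 9.77
tool_pos: [0.4832, 0.2175, 0.0552]
tool_rot: [180.0, 0.0, 82.1]
force: [-0.2, -1.0, 0.8]
grip_width: 0.0281
```

Emit:
send_rows:
  series:
    - {"travel": [0,0,-0.8],"dr": [0,0,0],"claw": 1}
    - {"travel": [0,0,-2],"dr": [0,0,0],"claw": 1}
    - {"travel": [0,0,-4],"dr": [0,0,0],"claw": 1}
    - {"travel": [0,0,-6],"dr": [0,0,0],"claw": 1}
    - {"travel": [0,0,-8],"dr": [0,0,0],"claw": 1}
    - {"travel": [0,0,-10],"dr": [0,0,0],"claw": 1}
    - {"travel": [0,0,-10],"dr": [0,0,0],"claw": 1}
    - {"travel": [0,0,-10],"dr": [0,0,0],"claw": 1}

```text
time_s: 10.43
tool_pos: [0.4841, 0.218, 0.157]
tool_rot: [179.8, -0.0, 82.0]
force: [-1.3, -0.6, -0.8]
grip_width: 0.027
```

```bash
python3 -c "
from h import *
to([.4147,-.1825,.16],60); o=env.get_obs();print(o['tool_pos'],o['tool_rot'],o['force'],o['qpos'],o['grip_width'])"
```

```text
travel cm [-40.62  -1.32  -0.33] dr [ 0.21 -0.07 22.04]
[0.48405327 0.21799431 0.15696299] [ 1.79780517e+02 -2.31221820e-02  8.20436069e+01] [-1.27370852 -0.6068573  -0.78028748] [ 35.9425809   19.96526201 -73.44901836 103.36947683  20.31535676
  71.66627697 -51.0498782 ] 0.027003492086617054
```

Emit:
send_rows:
  series:
    - {"travel": [-3.4,-0.1,-0.3],"dr": [0,0,2],"claw": 1}
    - {"travel": [-7,-0.2,-0.3],"dr": [0,0,4],"claw": 1}
    - {"travel": [-10.6,-0.3,-0.3],"dr": [0,0,6],"claw": 1}
    - {"travel": [-14.2,-0.4,-0.3],"dr": [0,0,8],"claw": 1}
    - {"travel": [-17.8,-0.5,-0.3],"dr": [0,0,10],"claw": 1}
    - {"travel": [-21.4,-0.6,-0.3],"dr": [0,0,12],"claw": 1}
    - {"travel": [-25,-0.7,-0.3],"dr": [0,0,14],"claw": 1}
    - {"travel": [-28.6,-0.9,-0.3],"dr": [0,0,16],"claw": 1}
    - {"travel": [-32.2,-1,-0.3],"dr": [0,0,18],"claw": 1}
    - {"travel": [-35.8,-1.1,-0.3],"dr": [0,0,20],"claw": 1}
    - {"travel": [-38.5,-1.2,-0.3],"dr": [0,0,21],"claw": 1}
    - {"travel": [-40.6,-1.3,-0.3],"dr": [0,0,22],"claw": 1}

```text
time_s: 11.43
tool_pos: [0.4129, -0.1852, 0.1577]
tool_rot: [-180.0, 0.0, 59.9]
force: [0.4, -0.3, 0.6]
grip_width: 0.027
```

Emit:
send_rows:
  series:
    - {"travel": [0,0,0],"dr": [0,0,0],"claw": 1}
    - {"travel": [0,0,0],"dr": [0,0,0],"claw": 1}
    - {"travel": [0,0,0],"dr": [0,0,0],"claw": 1}
    - {"travel": [0,0,0],"dr": [0,0,0],"claw": 1}

```text
time_s: 11.77
tool_pos: [0.4147, -0.1811, 0.1582]
tool_rot: [180.0, -0.0, 60.2]
force: [0.0, 0.1, -0.3]
grip_width: 0.0271
```

```bash
python3 -c "
from h import *
to([.4147,-.1825,.13],60); o=env.get_obs();print(o['tool_pos'],o['tool_rot'],o['force'],o['qpos'],o['grip_width'])"
```

```text
travel cm [-0.12  0.07  2.82] dr [ 0.02 -0.03  0.22]
[ 0.41471669 -0.18112115  0.15821968] [ 1.79977784e+02 -3.28166651e-02  6.02247932e+01] [ 0.04526956  0.07645039 -0.33902012] [ 80.24509015  -2.51467744 -57.78952661 113.13097176  -2.32343252
  68.20007741  -6.43247589] 0.027147534319396517
```

Emit:
send_rows:
  series:
    - {"travel": [-0.1,0.1,1.5],"dr": [0,0,0],"claw": 1}
    - {"travel": [-0.1,0.1,3],"dr": [0,0,0],"claw": 1}
    - {"travel": [-0.1,0.1,4.2],"dr": [0,0,0],"claw": 1}
    - {"travel": [-0.1,0.1,4.2],"dr": [0,0,0],"claw": 1}
    - {"travel": [-0.1,0.1,4.2],"dr": [0,0,0],"claw": 1}
    - {"travel": [-0.1,0.1,4.2],"dr": [0,0,0],"claw": 1}

```text
time_s: 12.27
tool_pos: [0.4153, -0.1836, 0.1171]
tool_rot: [179.9, -0.0, 60.1]
force: [0.4, 0.3, -0.8]
grip_width: 0.0272
```

```bash
python3 - <<'E'
from h import *
o=env.get_obs();t=o['tool_pos'];print(o['time_s'],t,o['tool_rot'])
tip=t-[0,0,.0472];hole=[.4147,-.1825,.054]
for n in('wrist','scene','side'):print(n,proj(n,tip),proj(n,hole))
def f(n,u,v,w,h,k,s):
    im=snap(n,n+s); return cv2.resize(im[v:v+h,u:u+w],(w*k,h*k),interpolation=cv2.INTER_CUBIC)
a=f('wrist',240,160,160,120,5,'5w.png')[:, :800][:300+0] if 0 else f('wrist',222,150,200,75,4,'5w.png')
b=f('scene',255,125,66,50,6,'5s.png');c=f('side',345,160,66,50,6,'5d.png')
bc=np.hstack([b,c]);bc=cv2.copyMakeBorder(bc,0,0,0,800-bc.shape[1],cv2.BORDER_CONSTANT)
cv2.imwrite('pics/m5.png',np.vstack([a,bc]))
E
```

```text
12.2667 [ 0.41530575 -0.18362006  0.11705684] [ 1.79897856e+02 -5.06625758e-03  6.01401852e+01]
wrist (np.float64(322.43224468946795), np.float64(218.687609999015)) (np.float64(320.9664922109209), np.float64(210.47712103628976))
scene (np.float64(289.0757476167177), np.float64(149.2839752968803)) (np.float64(289.7694169937219), np.float64(153.19388544693885))
side (np.float64(377.558936223987), np.float64(178.85383245504968)) (np.float64(377.20578282448366), np.float64(182.47916948387285))
```

View pics/m5.png

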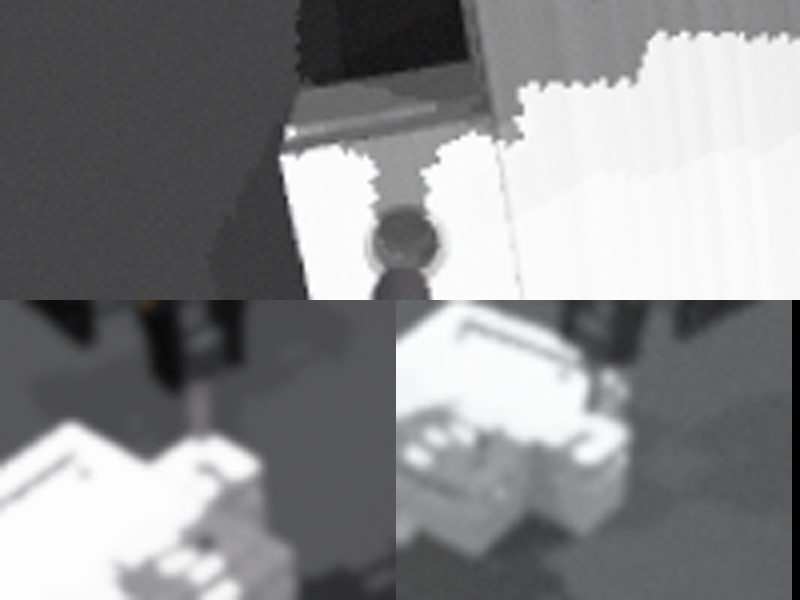

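In the wrist crop the hole ring is centred at (406,238) and the pin tip sits just below it at about (401,275), where the pose predicts it. The gap in depth accounts for most of the offset.

```bash
python3 - <<'E'
from h import *
np.set_printoptions(precision=4,suppress=True)
for x,y in((406,238),(406,236),(403,238)):
    h=atz('wrist',x/4+222,y/4+150,.054);print(h)
h=atz('wrist',406/4+222,237/4+150,.054)
print(env.get_obs()['tool_pos']);to([h[0],h[1],.101],60)
E
```

```text
[ 0.4167 -0.1835  0.054 ]
[ 0.4169 -0.1832  0.054 ]
[ 0.4162 -0.1832  0.054 ]
[ 0.4152 -0.1843  0.1172]
travel cm [0.16 0.09 1.62] dr [0.14 0.02 0.07]
```

Emit:
send_rows:
  series:
    - {"travel": [0.13,0.06,0.5],"dr": [0,0,0],"claw": 1}
    - {"travel": [0.13,0.06,1],"dr": [0,0,0],"claw": 1}
    - {"travel": [0.13,0.06,1.4],"dr": [0,0,0],"claw": 1}
    - {"travel": [0.13,0.06,1.7],"dr": [0,0,0],"claw": 1}
    - {"travel": [0.13,0.06,2],"dr": [0,0,0],"claw": 1}
    - {"travel": [0.13,0.06,2],"dr": [0,0,0],"claw": 1}
    - {"travel": [0.13,0.06,2],"dr": [0,0,0],"claw": 1}

```text
time_s: 13.0
tool_pos: [0.4159, -0.183, 0.0962]
tool_rot: [180.0, -0.0, 60.1]
force: [1.7, 0.7, -1.3]
grip_width: 0.0273
```

Emit:
send_rows:
  series:
    - {"travel": [0,0,0],"dr": [0,0,0],"claw": 1}
    - {"travel": [0,0,0],"dr": [0,0,0],"claw": 1}

```text
time_s: 13.17
tool_pos: [0.4159, -0.1832, 0.0964]
tool_rot: [179.9, -0.0, 60.1]
force: [1.7, 0.8, -1.1]
grip_width: 0.0274
```

Emit:
send_rows:
  series:
    - {"travel": [0.05,0.03,0.3],"dr": [0,0,0],"claw": 1}
    - {"travel": [0.05,0.03,0.6],"dr": [0,0,0],"claw": 1}
    - {"travel": [0.05,0.03,0.9],"dr": [0,0,0],"claw": 1}
    - {"travel": [0.05,0.03,1.1],"dr": [0,0,0],"claw": 1}
    - {"travel": [0.05,0.03,1.1],"dr": [0,0,0],"claw": 1}
    - {"travel": [0.05,0.03,1.1],"dr": [0,0,0],"claw": 1}

```text
time_s: 13.67
tool_pos: [0.4161, -0.1829, 0.0851]
tool_rot: [180.0, -0.0, 60.1]
force: [1.8, 1.2, -0.4]
grip_width: 0.0271
```

Emit:
send_rows:
  series:
    - {"travel": [0.06,0.03,0.3],"dr": [0,0,0],"claw": 1}
    - {"travel": [0.06,0.03,0.6],"dr": [0,0,0],"claw": 1}
    - {"travel": [0.06,0.03,0.9],"dr": [0,0,0],"claw": 1}
    - {"travel": [0.06,0.03,1.2],"dr": [0,0,0],"claw": 1}
    - {"travel": [0.06,0.03,1.2],"dr": [0,0,0],"claw": 1}
    - {"travel": [0.06,0.03,1.2],"dr": [0,0,0],"claw": 1}

```text
time_s: 14.17
tool_pos: [0.4166, -0.1826, 0.0731]
tool_rot: [180.0, -0.0, 60.1]
force: [0.6, -0.3, -0.2]
grip_width: 0.0273
```

Emit:
send_rows:
  series:
    - {"travel": [0,0,0.3],"dr": [0,0,0],"claw": 1}
    - {"travel": [0,0,0.6],"dr": [0,0,0],"claw": 1}
    - {"travel": [0,0,0.9],"dr": [0,0,0],"claw": 1}
    - {"travel": [0,0,1.2],"dr": [0,0,0],"claw": 1}
    - {"travel": [0,0,1.2],"dr": [0,0,0],"claw": 1}
    - {"travel": [0,0,1.2],"dr": [0,0,0],"claw": 1}

```text
time_s: 14.67
tool_pos: [0.4168, -0.1826, 0.0612]
tool_rot: [180.0, -0.0, 60.1]
force: [-0.3, -0.4, -0.3]
grip_width: 0.0272
```

Emit:
send_rows:
  grip_force: 50
  series:
    - {"travel": [0,0,0.15],"dr": [0,0,0],"claw": 1}
    - {"travel": [0,0,0.3],"dr": [0,0,0],"claw": 1}
    - {"travel": [0,0,0.45],"dr": [0,0,0],"claw": 1}
    - {"travel": [0,0,0.6],"dr": [0,0,0],"claw": 1}
    - {"travel": [0,0,0.6],"dr": [0,0,0],"claw": 1}
    - {"travel": [0,0,0.6],"dr": [0,0,0],"claw": 1}

```text
time_s: 15.17
tool_pos: [0.4165, -0.1825, 0.056]
tool_rot: [-180.0, 0.0, 60.1]
force: [-5.3, 1.3, 10.4]
grip_width: 0.027
```

Emit:
send_rows:
  series:
    - {"travel": [0,0,0.15],"dr": [0,0,0],"claw": 1}
    - {"travel": [0,0,0.3],"dr": [0,0,0],"claw": 1}
    - {"travel": [0,0,0.3],"dr": [0,0,0],"claw": 1}
    - {"travel": [0,0,0.3],"dr": [0,0,0],"claw": 1}

```text
time_s: 15.5
tool_pos: [0.4166, -0.1825, 0.0553]
tool_rot: [-179.9, 0.2, 60.1]
force: [-13.5, 5.9, 35.5]
grip_width: 0.0269
```

Emit:
send_rows:
  series:
    - {"travel": [0,-0.05,0],"dr": [0,0,0],"claw": 1}
    - {"travel": [0,-0.08,0],"dr": [0,0,0],"claw": 1}
    - {"travel": [0,-0.08,0],"dr": [0,0,0],"claw": 1}
    - {"travel": [0,-0.08,0],"dr": [0,0,0],"claw": 1}
    - {"travel": [0,-0.08,0],"dr": [0,0,0],"claw": 1}
    - {"travel": [0,-0.08,0],"dr": [0,0,0],"claw": 1}
    - {"travel": [0,-0.08,0],"dr": [0,0,0],"claw": 1}
    - {"travel": [0,-0.08,0],"dr": [0,0,0],"claw": 1}

```text
time_s: 16.17
tool_pos: [0.4165, -0.1825, 0.0553]
tool_rot: [-180.0, 0.1, 60.1]
force: [-10.7, 4.3, 32.4]
grip_width: 0.027
```

```bash
python3 - <<'E'
from h import *
o=env.get_obs();print(o['time_s'],o['tool_pos'],o['force'],o['grip_width'])
def f(n,u,v,w,h,k,s):
    im=snap(n,n+s); return cv2.resize(im[v:v+h,u:u+w],(w*k,h*k),interpolation=cv2.INTER_CUBIC)
b=f('scene',220,120,100,75,4,'6s.png');c=f('side',310,130,100,75,4,'6d.png');a=f('wrist',160,80,267,100,3,'6w.png')[:, :800]
cv2.imwrite('pics/m6.png',np.vstack([a,np.hstack([b,c])]))
E
```

```text
16.1667 [ 0.41654916 -0.18248457  0.0553025 ] [-10.68587834   4.30814414  32.35009837] 0.027041749404503237
```

View pics/m6.png

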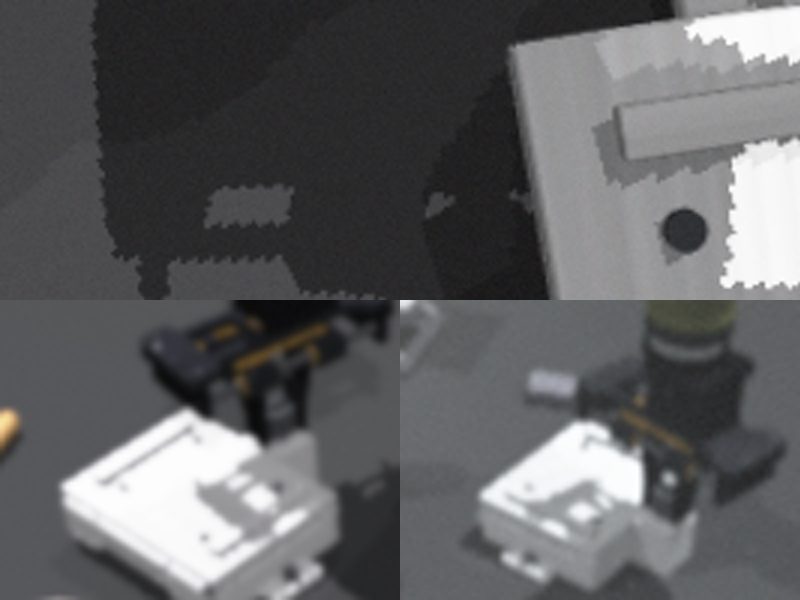

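The leaf lies flat on the jig in both bench views (scene crop (200,490), side crop (580,500)), with the gripper holding the knob at the lug. The tool height matches the shut position: 55.3 mm against about 55.7 mm expected.

```bash
python3 -c "
from h import *
o=env.get_obs();print(o['time_s'],o['tool_pos'],o['force']);print(env.sign_off())"
```

```text
16.3167 [ 0.41654675 -0.18250423  0.05531564] [-11.00831694   3.18430596  32.16714232]
the job is handed in; nothing more can be done
None
```

The jig is shut and the job is handed in at 16.3 s. I swung the upper leaf down with closed fingers, took the round-knobbed pin from the middle hole of the rest block, and pushed it through the leaf into the lower hole. The arm is still gripping and pressing the knob.

**Last checks**
- **Shut:** the last pictures show the leaf flat on the jig. Tool height was 55.3 mm, against about 55.7 mm expected when fully shut.
- **Push:** the knob is being pressed with about 32 N; about 12 N is needed. In the last stretch the force rose from 10 to 35 N over 0.7 mm, which fits metal-to-metal contact.
- **Grip:** it was steady at 27 mm, with no sign of the pin slipping.

**What went wrong or disagreed**
- **Joint limits:** my first turn towards the rest block ran into the joint 2, 3 and 7 limits. The force reading briefly reached about 57 N before I turned the other way.
- **Hole position:** one early wrist-camera reading was about 1 cm off, taken while the arm was still moving. The later readings, with the arm at rest, agreed to about 2 mm, and I used those.
- **Side load:** about 11 N of sideways force stays on the pin after I eased it slightly.
- **Not re-checked:** I did not take a final picture of the rest block and its other fittings. The gripper kept clear of them, and I saw no sign of contact.

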